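# Move the tube block from the mixer clamp to the reader and load it

## Robot

A 6-joint arm with a two-finger parallel gripper is mounted at the origin on the work surface. World frame = base frame: x ahead of the robot, y to its left, z up, the work surface at z = 0. Lengths are in m, angles in rad, forces in N, time in s.
With the tool pointing down it reaches from about 0.3 to 0.875 m from the base axis. Payload 6.4 kg.
Tool frame: the origin (TCP) lies midway between the tips of the shut fingers; the grasp point (between the pads) lies r.pinch_z behind it (r.pinch_z is the distance from the TCP to the grasp point, in m); z points along the fingers, x is the direction in which the jaws open and shut, and the axes are right-handed (so a half turn about z gives the same grasp; the last joint's range is limited). The gripper opens to 88 mm and grips with 3 to 60 N. Pads are 18 mm wide; open, the fingers measure 123 mm over their backs; the gripper's body (75 mm by 187 mm) begins 45 mm behind the grasp point.
Start: joints at [-1.308, 0.181, 1.607, -0, 1.354, -0.206], TCP at [0.26, -0.513, 0.239] pointing down, gripper open.
Joint ranges: [-2.99, 2.99], [-0.89, 2.07], [0.3, 2.58], [-1.14, 4.28], [0, 2.63], [-3.12, 3.12]. Speed limits (rad/s): [2.57, 2.57, 3.01, 3.14, 3.14, 3.14].

## Interface

Orientations are given as a rotation vector (axis times angle).
In Python, from bench import readout, eyes, ticket, r gives the robot as it stands.
- The arm moves only by the tool step_arm, never from a script. Its argument "plan" is one flat list of numbers, 5 for each row, row after row: the opening, from 0 (shut) to 1 (fully open), then the shift along the tool's x, y, z in units of 50 mm (1.0 is 50 mm), then the turn about the tool's z in units of 8 degrees (1.0 is 8 degrees). In form: [gripper, dx, dy, dz, spin, gripper, dx, dy, dz, spin, ...]. A call has 1 to 8 rows; each row shifts and turns the pose as measured when the row begins, along the tool's axes as they then stand; what a row does not reach is not made up. A row lasts 1/8 s, in which the tool goes at most 62.5 mm and 10.7 degrees, less where a joint would pass 70% of its speed; a pose out of reach is approached as far as the arm can. A call is refused whole if a number of a shift passes 1 or a number of a turn 1, either way. A call with a gripper value outside its range is refused whole. The fingers move at their own pace and stop on an object; "newtons" is the grip in N (left out, the last holds). Time passes only in rows, so rows that do not move let the fingers close. It gives the time, the measured TCP pose, the force and the opening at its end, in the units of the state.
- readout.read_state(): the state, without advancing time (a new reading comes with each control period).
- eyes.capture(name): name is "side" or "top"; returns a dict with "img" (480x640x3 uint8, red, green, blue), "vfov" (degrees; the focal length in pixels is half the picture's height over the tangent of half this angle, whatever the lens; pixels are square), "cx", "cy" (the principal point, pixels), "R" (3x3) and "t" (3): a world point X has camera coordinates R X + t. Camera axes: x right, y down, z forward; pixel columns grow to the right and rows downward; lengths in m; the calibration is good to about 2 mm. A picture is of the moment at which its call begins. There is no depth.
- ticket.sign_off(): hands the job in, once; it reports no verdict.
The state is a dict: "clock": time; "joint_pos": joint angles; "qvel": joint speeds; "joint_torque": joint torques, N m; "ee_pos": TCP position; "orientation": TCP orientation; "wrist_force": force on the tool from outside, world axes, zero at the start; "torque": the same for the moment, N m; "finger_gap": finger opening in m.
Only numpy, scipy, OpenCV 4.12 (cv2) and the standard library are available. Lean on these libraries where they do the work, as an engineer would, in place of code of your own. Each camera call takes 0.05 s, during which the arm holds its last target. There are 200 camera calls.

## Task

The tube block has finished mixing: flip the mixer's clamp arm up past centre so that it stays open, then lift the block out and set it flat and upright in the recess of the reader's loading tray. Then push the tray into the reader, without ramming it, until its spring detent clicks and it is fully home; let go, keep the block upright throughout and leave the other things on the bench alone.

Things in the scene. Friction and masses are not known exactly. Their poses are not given: they have to be found in the camera images.
- mixer: White tube mixer fixed to the bench. Its housing is 165 x 110 mm in plan with its top at z = 60 mm; origin on the bench under the centre of the nest on its top, x axis from the nest towards the clamp's hinge (housing spans x -50 to +115 mm, y +-55 mm). The nest has low lips 5 mm high, 2 mm clear of the block. The two steel cheeks of the hinge stand at x = 73 to 103 mm, up to z = 146 mm.
- clamp (a joint): Angle of the clamp arm: about 0 rad clamped (level, its spindle pressing on the block's middle), growing as the arm swings up and back over its hinge, stop at 1.95 rad. An over-centre spring presses it shut below about 1.0 rad and throws it open and keeps it there above that. At the cross bar, raising the arm takes about 5 N at first and up to about 7 N on the way (square to the arm), falling to nothing at the centre.
- clamp_bar (a point): Centre of the rubber cross bar (12 mm round, 70 mm long, along the mixer's y axis) at the free end of the clamp arm; moves with the arm. Clamped, it is 140 mm above the bench, 65 mm in front (mixer -x) of the nest's centre, and overhangs the housing with nothing below it but the bench. The steel arm from the bar to the hinge is 12 mm wide and 10 mm thick, centred at the bar's height.
- clamp_hinge (a point): Hinge axis of the clamp arm (along the mixer's y), 140 mm above the bench, 150 mm from the cross bar, 85 mm behind the nest's centre.
- block: Loose aluminium tube block, 64 mm (x) x 44 mm (y) x 45 mm high, about 0.35 kg, with four short white-capped tubes fixed in its corners, standing 22 mm above its top. Origin at the centre of its underside. At the start it stands in the mixer's nest (underside 60 mm above the bench), x axis along the mixer's x axis. It can be gripped across its 44 mm width.
- reader: White bench reader fixed to the bench, 270 mm wide and deep, 170 mm high. Origin on the bench at the middle of its front face, x axis pointing into it. Its mouth is 110 mm wide, 115 mm high. A small detent housing 32 mm high stands before the front face at y = +60 to +82 mm, x = -50 to 0.
- tray (a joint): Travel of the loading tray into the reader (reader's +x): 0 fully out, 0.086 m fully home at the stop. It slides with about 1 N of friction; from about 0.074 m a spring detent resists with up to about 8 N, its crest is at about 0.081 m, after which the spring pulls the tray home and holds it.
- tray_seat (a point): Centre of the floor of the tray's recess, 20 mm above the bench; axes parallel to the reader's: x is the slide direction. The recess is 54 mm along x and 74 mm along y with lips 6 mm high, so the block goes in with its 64 mm side along y, either way round. With the tray fully out the seat is 85 mm before the reader's front face.
- tray_push (a point): Centre of the outer face of the tray's upright front panel, 65 mm before the seat (reader -x), 38 mm above the bench. The panel is 70 mm wide, 6 mm thick, from 12 to 64 mm above the bench. Push here to slide the tray in.
- tube_rack: Bystander: black rack of capped tubes, 70 x 150 x 105 mm, origin at the centre of its underside.
- kit_box: Bystander: white carton, 80 x 160 x 110 mm, origin at the centre of its underside.
- jar: Bystander: small jar, 52 mm across, 65 mm high, origin at the centre of its underside.
- marker: Bystander: marker pen lying on the bench, 14 mm thick, about 120 mm long along its x axis.
- cap_dish: Bystander: white open dish, 90 x 70 x 25 mm, origin at the centre of its underside.
- reagent: Bystander: bottle, 60 mm across, 120 mm high, origin at the centre of its underside.
Things that resemble listed ones, but are neither listed nor needed, are in the scene too. Leave any orange look-alike of the mixer alone.

How it is judged:
On the way, in this order (a step that is already met when the one before it is completed fails the run):
1. the clamp arm has been flipped past centre and stays up while the block still stands in the nest (value of joint clamp above 1.7 rad and contact force between the fingers and clamp below 0.5 N and z of block in the frame of mixer below 0.066 m and horizontal distance between block and mixer below 0.01 m), for 0.2 s.
2. the block has been lifted clear of the nest (z of block in the frame of mixer above 0.075 m), for 0.1 s.
3. the block stands released in the recess of the tray, the tray not yet home (x of block in the frame of tray_seat between -0.009 and 0.009 m and y of block in the frame of tray_seat between -0.009 and 0.009 m and z of block in the frame of tray_seat below 0.003 m and angle between block's own z axis and vertical below 0.06 rad and contact force between the fingers and block below 0.2 N and value of joint tray below 0.076 m), for 0.2 s.
4. the tray has passed its detent and is home (value of joint tray above 0.0835 m), for 0.2 s.
At the end, for the whole second after the job is handed in: The tray is home past its detent (within 2.5 mm of its stop), the clamp arm stands open (above 1.7 rad), and the block rests flat (within 0.06 rad, its underside within 3 mm of the recess floor) and at rest in the tray's recess, within 9 mm of its centre each way (value of joint tray above 0.0835 m and value of joint clamp above 1.7 rad and x of block in the frame of tray_seat between -0.009 and 0.009 m and y of block in the frame of tray_seat between -0.009 and 0.009 m and z of block in the frame of tray_seat below 0.003 m and angle between block's own z axis and vertical below 0.06 rad and linear speed of block below 0.02 m/s); the robot touches nothing.
It fails at once if the tray is rammed (pushed with more than 40 N) (contact force between the fingers and tray above 40 N).
It fails at once if the block is tipped by more than 35 degrees (angle between block's own z axis and vertical above 0.6 rad).
It fails at once if a bystander is moved by more than 30 mm or knocked over (distance of any of tube_rack, kit_box, jar, marker, cap_dish, reagent from where it was at the start of the episode above 0.03 m or angle between any of jar, reagent, tube_rack, kit_box's own z axis and vertical above 0.5 rad).
It also fails if it takes over 64 s, if anything falls off the work surface, if the arm or the gripper's body presses on something with over 40 N, if the wrist force passes 120 N, or if a joint passes its speed limit or range.

## Working session

There is one attempt and no reset: what is moved stays moved. The work goes in short steps, Python scripts to look and compute and a tool call to move; the robot and the scene stay as the last step left them, time stands still between calls to the robot, and variables do not carry over. Pictures are saved under pics/ and viewed, about 8 in all and at most 12, crops included, and the job is handed in when it is done.

Besides the shell and the picture viewer there is one more tool, called after "Emit:" as name(argument=value, ...) on one line, values as JSON. step_arm: Moves the arm, as the interface text tells. Its arguments: {"type":"object","properties":{"plan":{"type":"array","items":{"type":"number"}},"newtons":{"type":"number"}},"required":["plan"]}

```bash
mkdir -p pics; ls; python3 - <<'E'
from bench import readout, eyes, r
import cv2,numpy as np
print(readout.read_state()); print(r.pinch_z)
for n in("top","side"):
    c=eyes.capture(n); cv2.imwrite(f"pics/{n}0.png",c["img"][:,:,::-1]); np.savez(f"{n}0.npz",**c)
    print(n,c["vfov"],c["cx"],c["cy"],c["R"],c["t"], -c["R"].T@c["t"], [k for k in c])
E
```

```text
pics
{'clock': 0.0, 'joint_pos': array([-1.30826778e+00,  1.81511660e-01,  1.60800377e+00, -2.37937952e-05,
        1.35378884e+00, -2.06289049e-01]), 'qvel': array([ 0.0002138 , -0.00136495, -0.0005564 , -0.00027378,  0.00176556,
        0.00034434]), 'joint_torque': array([-7.12356887e-04, -4.33862758e+01, -3.41855371e+01,  7.02153845e-02,
        3.86883959e-02, -1.21492876e-04]), 'ee_pos': array([ 0.25967642, -0.51242538,  0.2378287 ]), 'orientation': array([-2.67567516e+00,  1.64410542e+00,  1.97816677e-03]), 'wrist_force': array([-0.32736328,  0.12839073, -0.9728151 ]), 'torque': array([-0.00600081, -0.04924437,  0.00246465]), 'finger_gap': 0.08831458320800607}
0.0187
top 43.58290964160142 316.8217628602748 249.6603867881746 [[-0.02772536 -0.99942063  0.01974126]
 [-0.9923898   0.02514931 -0.12054047]
 [ 0.11997416 -0.02293306 -0.9925121 ]] [-0.04780589  0.52197684  1.42899843] [ 0.34523617 -0.02813425  1.48216132] ['img', 'vfov', 'cx', 'cy', 'R', 't']
side 44.53892026376765 321.6497543128025 244.9389210989283 [[-0.94839528 -0.31612948 -0.02466851]
 [-0.13721785  0.47929998 -0.866858  ]
 [ 0.28586299 -0.81873908 -0.49794445]] [0.46094281 0.1918599  1.10715336] [0.14698843 0.96022889 0.72898693] ['img', 'vfov', 'cx', 'cy', 'R', 't']
```

View pics/top0.png

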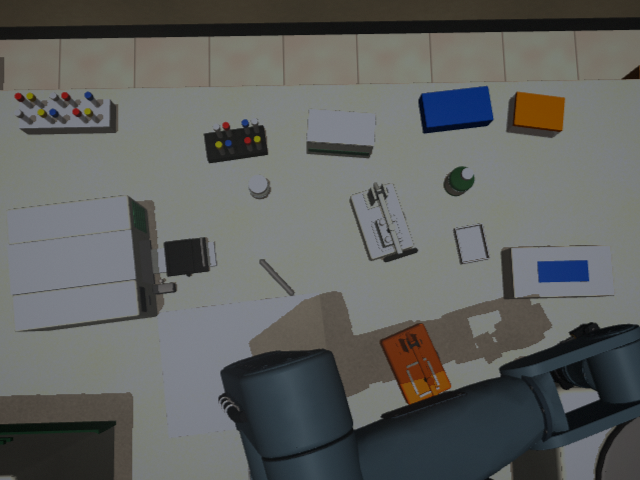

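View pics/side0.png

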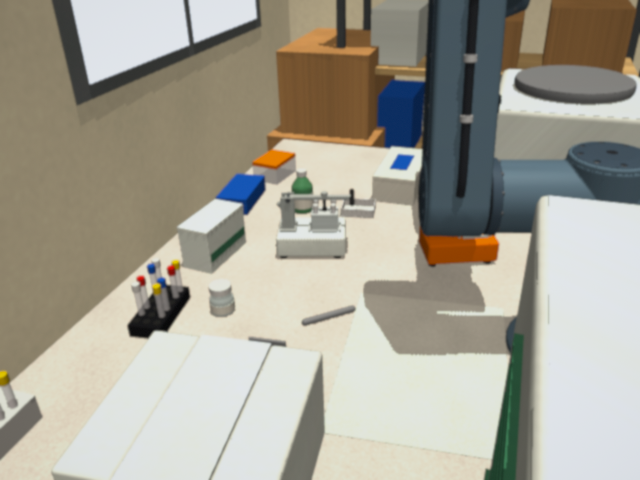

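The top view shows the white mixer at about (383,222): hinge near (378,190), cross bar near (400,254). The tray is at (188,256), left of it is the reader. The orange look-alike is at (415,360). I'll magnify both for exact picks.

```bash
cat >h.py <<'E'
import numpy as np,cv2
def K(c):
    f=240/np.tan(np.radians(float(c["vfov"]))/2); return f,float(c["cx"]),float(c["cy"])
def proj(c,X):
    X=np.atleast_2d(X); p=X@c["R"].T+c["t"]; f,cx,cy=K(c); return np.c_[f*p[:,0]/p[:,2]+cx,f*p[:,1]/p[:,2]+cy]
def unp(c,px,z):
    f,cx,cy=K(c); px=np.atleast_2d(px).astype(float)
    d=np.c_[(px[:,0]-cx)/f,(px[:,1]-cy)/f,np.ones(len(px))]@c["R"]; o=-c["R"].T@c["t"]
    return o+d*((z-o[2])/d[:,2])[:,None]
E
python3 - <<'E'
import cv2,numpy as np
i=cv2.imread("pics/top0.png")
a=cv2.resize(i[175:269,340:424],None,fx=5.5,fy=5.5,interpolation=cv2.INTER_CUBIC)
b=cv2.resize(i[225:305,150:222],None,fx=4.4,fy=5.5,interpolation=cv2.INTER_CUBIC)
b=cv2.resize(i[220:314,145:225],None,fx=4.2,fy=5.5,interpolation=cv2.INTER_CUBIC)
o=np.hstack([a,b]);print(a.shape,b.shape,o.shape);cv2.imwrite("pics/crop1.png",o)
E
```

```text
(517, 462, 3) (517, 336, 3) (517, 798, 3)
```

View pics/crop1.png

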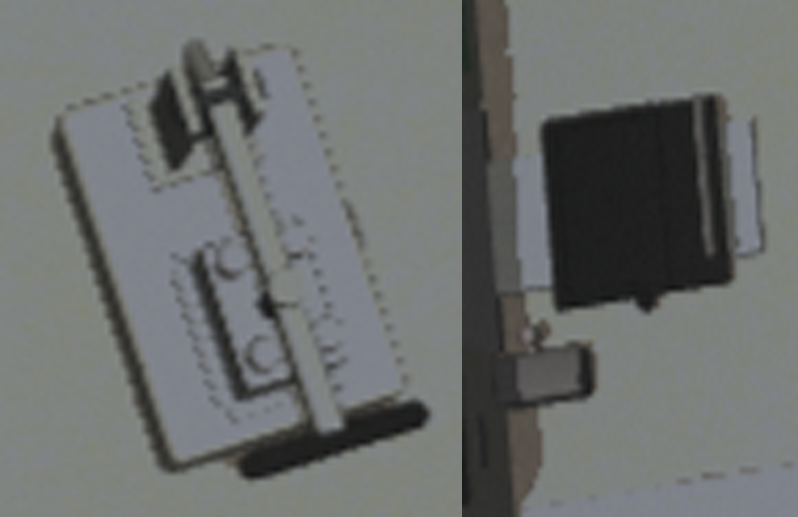

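```bash
cat > fit.py <<'E'
import numpy as np
from h import *
from scipy.optimize import least_squares
c=dict(np.load("top0.npz"))
A=lambda u,v:(340+u/5.5,175+v/5.5)
B=lambda u,v:(145+(u-462)/4.2,220+v/5.5)
def fit(loc,px,x0):
    loc=np.array(loc,float);px=np.array(px)
    def W(p):
        s,co=np.sin(p[2]),np.cos(p[2]);return np.c_[p[0]+co*loc[:,0]-s*loc[:,1],p[1]+s*loc[:,0]+co*loc[:,1],loc[:,2]]
    s=least_squares(lambda p:(proj(c,W(p))-px).ravel(),x0,loss="soft_l1")
    return s.x,s.fun.reshape(-1,2).round(1).tolist() if False else (proj(c,W(s.x))-px).round(1).tolist()
# mixer: bar ends, arm foot, housing top corners (+x is image up, +y is left)
print(fit([[-65,35,140],[-65,-35,140],[115,-55,60],[-50,-55,60],[115,55,60]]@np.eye(3)*1e-3,[A(246,467),A(424,413),A(293,46),A(408,390),A(62,115)],[.4,-.2,.3]))
# reader top rectangle at z .17 ; x into reader = world +y
print(fit(np.array([[270,-135,170],[0,-135,170],[0,135,170],[270,135,170]])*1e-3,[(8,209),(127,196),(138,318),(15,331)],[.35,.35,1.57]))
p=[B(702,98),B(711,255)];print("panel top ends",unp(c,p,.064))
print("detent top",unp(c,[B(515,360),B(582,347),B(588,395)],.032))
E
python3 fit.py
```

```text
(array([ 0.55195909, -0.23011158,  0.27946219]), [[1.3, 0.2], [-1.7, 0.8], [0.1, -1.3], [1.0, 0.5], [-1.0, -0.6]])
(array([0.49978665, 0.34037592, 1.65359595]), [[-1.3, -0.4], [3.0, -0.2], [1.2, -0.1], [-2.1, 0.8]])
panel top ends [[0.55191305 0.21085773 0.064     ]
 [0.48365014 0.20613924 0.064     ]]
detent top [[0.44358502 0.32341486 0.032     ]
 [0.44826287 0.28525859 0.032     ]
 [0.42718818 0.28182467 0.032     ]]
```

```bash
cat > ov.py <<'E'
import numpy as np,cv2
from h import *
def box(P,x,y,z):
    X=np.array([[a,b,d] for a in x for b in y for d in z])*1e-3; s,co=np.sin(P[2]),np.cos(P[2])
    return np.c_[P[0]+co*X[:,0]-s*X[:,1],P[1]+s*X[:,0]+co*X[:,1],X[:,2]]
E_=[(0,1),(0,2),(0,4),(1,3),(1,5),(2,3),(2,6),(3,7),(4,5),(4,6),(5,7),(6,7)]
def draw(im,c,W,col,roi,f):
    p=((proj(c,W)-[roi[0]-.5,roi[1]-.5])*f*8).astype(int)
    for a,b in E_: cv2.line(im,tuple(map(int,p[a])),tuple(map(int,p[b])),col,1,cv2.LINE_AA,3)
def crop(c,roi,f):
    i=np.ascontiguousarray(c["img"][:,:,::-1]); return cv2.resize(i[roi[1]:roi[3],roi[0]:roi[2]],None,fx=f,fy=f,interpolation=cv2.INTER_CUBIC)
E
python3 - <<'E'
from ov import *
M=[.5520,-.2301,.2795];R=[.4998,.340,1.65]
t=dict(np.load("top0.npz"));s=dict(np.load("side0.npz"))
G,Y,C,V=(0,255,0),(0,255,255),(255,255,0),(255,0,255)
def panel(c,roi,f,parts):
    im=crop(c,roi,f)
    for P,x,y,z,col in parts: draw(im,c,box(P,x,y,z),col,roi,f)
    return im
mp=[(M,(-50,115),(-55,55),(0,60),G),(M,(-32,32),(-22,22),(60,105),Y),(M,(-71,-59),(-35,35),(134,146),V),(M,(73,103),(-15,15),(60,146),C)]
rp=[(R,(0,270),(-135,135),(0,170),G),(R,(-50,0),(60,82),(0,32),Y),(R,(-150,-144),(-35,35),(12,64),V),(R,(-112,-58),(-37,37),(20,26),C)]
a=panel(t,(340,170,430,270),4,mp); b=panel(s,(265,180,365,265),4,mp)
d=panel(t,(110,190,230,340),2.66,rp)
d=cv2.resize(d,(319,399)) if d.shape[0]!=399 else d
top=np.hstack([a,cv2.copyMakeBorder(b,0,60,0,0,cv2.BORDER_CONSTANT)])
e=panel(t,(140,220,230,300),4.4,rp); g=panel(s,(235,325,330,405),2,rp)
bot=np.zeros((200,760,3),np.uint8)
cv2.imwrite("pics/ov1.png",top)
e=panel(t,(115,190,230,330),4.2,rp);print(top.shape,e.shape);cv2.imwrite("pics/ov2.png",e)
E
python3 -c "
import cv2,numpy as np
a=cv2.imread('pics/ov1.png');b=cv2.imread('pics/ov2.png')
h=600
a=cv2.resize(a,(int(a.shape[1]),a.shape[0]))
A=np.vstack([a[:,:360],a[:200*0+340,360:760][:200,:360]]) if 0 else a
c=np.zeros((600,800,3),np.uint8)
s1=cv2.resize(a[:,:360],(324,360));s2=cv2.resize(a[:340,360:],(280,238))
c[:360,:324]=s1;c[362:600,:280]=s2
bb=cv2.resize(b,(470,572));c[:572,328:798]=bb
cv2.imwrite('pics/ov3.png',c)"
```

```text
(400, 760, 3) (588, 483, 3)
```

View pics/ov3.png

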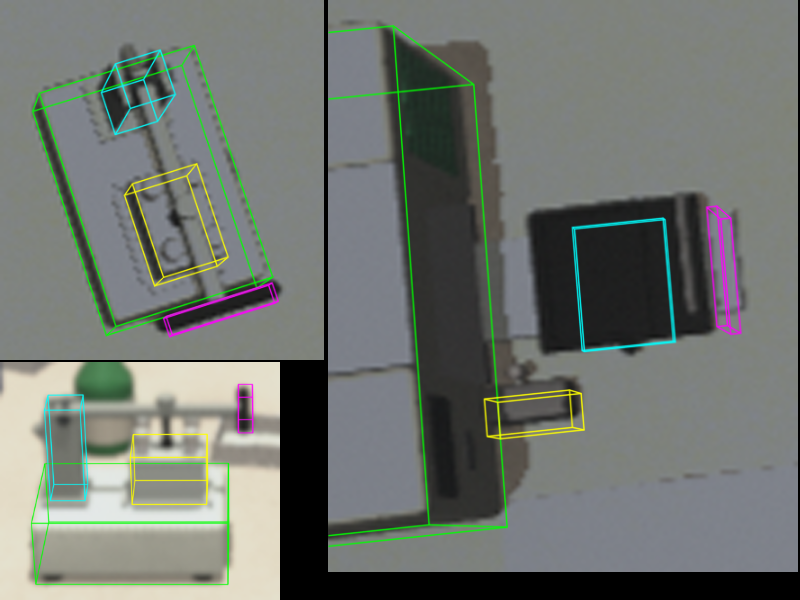

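The mixer model fits well, within about 1–2 px; the tray panel and reader are uncertain. I'll check the tray panel with stretched contrast and both views.

```bash
python3 - <<'E'
from ov import *
t=dict(np.load("top0.npz"));s=dict(np.load("side0.npz"))
for c in(t,s): c["img"]=(255*(c["img"]/255.)**.5).astype(np.uint8)
G,Y,C,V=(0,255,0),(0,255,255),(255,255,0),(255,0,255)
def panel(c,roi,f,parts):
    im=crop(c,roi,f)
    for P,x,y,z,col in parts: draw(im,c,box(P,x,y,z),col,roi,f)
    return im
R=[.504,.341,1.645]
d=16
rp=[(R,(-50,0),(60,82),(0,32),Y),(R,(-150+d,-144+d),(-35,35),(12,64),V),(R,(-112+d,-58+d),(-37,37),(20,26),C)]
roi=(150,225,225,300);a=panel(t,roi,5.3,[]);b=panel(t,roi,5.3,rp)
r2=(235,325,335,361);e=panel(s,r2,4,[]);f=panel(s,r2,4,rp)
o=np.zeros((600,800,3),np.uint8);o[:a.shape[0],:a.shape[1]]=a;o[:b.shape[0],402:402+b.shape[1]]=b
o[405:405+e.shape[0],:e.shape[1]]=e;o[405:405+f.shape[0],400:400+f.shape[1]]=f
cv2.imwrite("pics/tray1.png",o)
E
```

```text
(no output)
```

View pics/tray1.png

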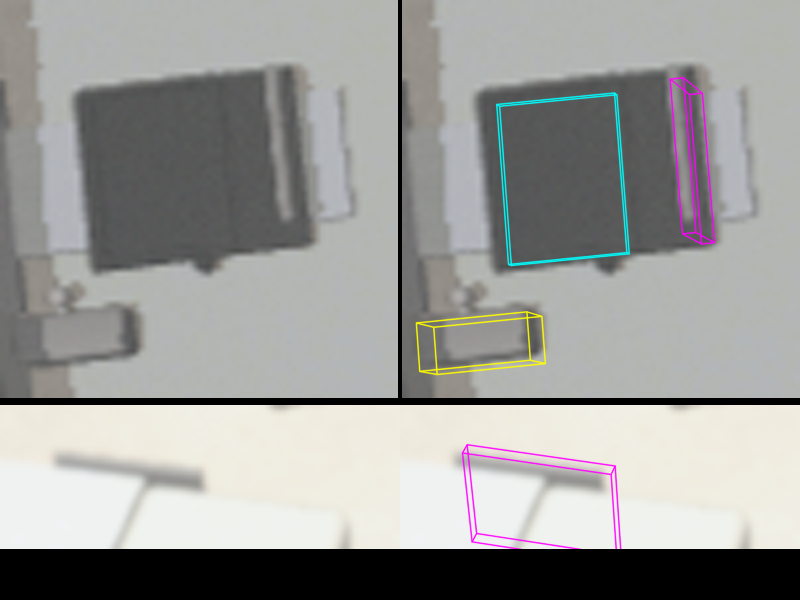

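```bash
python3 - <<'E'
import numpy as np
from h import *
t=dict(np.load("top0.npz"));s=dict(np.load("side0.npz"))
P=[(150+u/5.3-.5,225+v/5.3-.5) for u,v in((274,68),(287,221))]
S=[(235+u/4-.5,325+(v-405)/4-.5) for u,v in((55,460),(204,481))]
T=unp(t,P,.064);D=unp(s,S,.064)
print(T,T.mean(0),"\n",D,D.mean(0),[np.arctan2(*(a[0]-a[1])[:2]) for a in(T,D)])
cam=lambda c:np.c_[np.diag([K(c)[0],K(c)[0],1])@np.eye(3)@c["R"],np.diag([K(c)[0],K(c)[0],1])@c["t"]]
def Pm(c):
    f,x,y=K(c);return np.array([[f,0,x],[0,f,y],[0,0,1]])@np.c_[c["R"],c["t"]]
X=cv2.triangulatePoints(Pm(t),Pm(s),np.array(P).T,np.array(S).T);print((X[:3]/X[3]).T)
# mixer bar: both views
print(unp(t,[(340+(334)/5.5-.5,175+440/5.5-.5)],.14))
E
```

```text
[[0.55314039 0.21308906 0.064     ]
 [0.48408168 0.20763169 0.064     ]] [0.51861104 0.21036038 0.064     ] 
 [[0.54920684 0.22172814 0.064     ]
 [0.47967119 0.21610103 0.064     ]] [0.51443901 0.21891459 0.064     ] [np.float64(1.4919351311307154), np.float64(1.490048177077586)]
[[0.5537847  0.21412617 0.05712192]
 [0.48397552 0.20851996 0.05712912]]
[[ 0.49170873 -0.24703952  0.14      ]]
```

Both views agree: the panel top is the light strip, its centre about (0.517, 0.211) with reader yaw about 1.65, so the tray starts about 16 mm in. Now the first move, towards the point above the bar, 22 mm to the +y side of the arm.

```bash
cat > go.py <<'E'
import sys,numpy as np
from scipy.spatial.transform import Rotation as Ro
from bench import readout
def st():
    s=readout.read_state(); R=Ro.from_rotvec(s["orientation"]).as_matrix(); return s,R
def rows(target,ang,grip,n,dec=2):
    """n equal rows from the measured pose to target xyz and tool-x heading ang (mod pi unless None)"""
    s,R=st(); p=s["ee_pos"]; a=np.arctan2(R[1,0],R[0,0]); da=0 if ang is None else (ang-a+np.pi)%(2*np.pi)-np.pi
    tot=np.array(target)-p; out=[]
    for k in range(n):
        b=a+da*k/n; X=np.array([np.cos(b),np.sin(b),0]);Z=np.array([0,0,-1.]);Y=np.cross(Z,X)
        d=tot/n; out.append([grip]+[round(float(d@v)/.05,dec) for v in(X,Y,Z)]+[round(float(-np.degrees(da/n)/8),dec)])
    print("t",round(s["clock"],2),"p",p.round(4),"ang",round(a,4),"tilt",(R[:,2]).round(3),"gap",round(s["finger_gap"],4),"F",s["wrist_force"].round(1))
    print(out)
E
python3 - <<'E'
from go import *
rows([.4845,-.2264,.22],.2795,.27,11)
E
```

```text
t 0.1 p [ 0.2597 -0.5125  0.2379] ang -1.102 tilt [-0.     0.001 -1.   ] gap 0.0879 F [-0.5 -0.3  0. ]
[[0.27, -0.28, -0.6, 0.03, -0.9], [0.27, -0.2, -0.63, 0.03, -0.9], [0.27, -0.12, -0.65, 0.03, -0.9], [0.27, -0.04, -0.66, 0.03, -0.9], [0.27, 0.04, -0.66, 0.03, -0.9], [0.27, 0.13, -0.65, 0.03, -0.9], [0.27, 0.21, -0.63, 0.03, -0.9], [0.27, 0.28, -0.6, 0.03, -0.9], [0.27, 0.36, -0.56, 0.03, -0.9], [0.27, 0.42, -0.51, 0.03, -0.9], [0.27, 0.48, -0.45, 0.03, -0.9]]
```

Emit:
step_arm(plan=[0.27,-0.28,-0.6,0,-0.9,0.27,-0.2,-0.63,0,-0.9,0.27,-0.12,-0.65,0,-0.9,0.27,-0.04,-0.66,0,-0.9,0.27,0.04,-0.66,0,-0.9,0.27,0.13,-0.65,0,-0.9,0.27,0.21,-0.63,0,-0.9,0.27,0.28,-0.6,0,-0.9], newtons=30)

```text
clock: 1.1
ee_pos: [0.4227, -0.2957, 0.2347]
orientation: [-3.133, 0.108, 0.006]
wrist_force: [0.5, -0.4, -0.1]
finger_gap: 0.0238
```

```bash
python3 - <<'E'
from go import *
rows([.4845,-.2264,.22],.2795,.27,7)
E
```

```text
t 1.1 p [ 0.4227 -0.2957  0.2347] ang -0.0691 tilt [-0.004  0.007 -1.   ] gap 0.0238 F [ 0.5 -0.4 -0.1]
[[0.27, 0.16, -0.21, 0.04, -0.36], [0.27, 0.17, -0.2, 0.04, -0.36], [0.27, 0.18, -0.19, 0.04, -0.36], [0.27, 0.19, -0.18, 0.04, -0.36], [0.27, 0.2, -0.17, 0.04, -0.36], [0.27, 0.21, -0.16, 0.04, -0.36], [0.27, 0.22, -0.15, 0.04, -0.36]]
```

Emit:
step_arm(plan=[0.27,0.16,-0.21,0.04,-0.36,0.27,0.17,-0.2,0.04,-0.36,0.27,0.18,-0.19,0.04,-0.36,0.27,0.19,-0.18,0.04,-0.36,0.27,0.2,-0.17,0.04,-0.36,0.27,0.21,-0.16,0.04,-0.36,0.27,0.22,-0.15,0.04,-0.36,0.27,0,0,0,0])

```text
clock: 2.1
ee_pos: [0.4869, -0.2225, 0.2189]
orientation: [-3.097, -0.473, 0.006]
wrist_force: [-1.3, -0.7, 0.7]
finger_gap: 0.0238
```

```bash
python3 - <<'E'
from go import *
from ov import *
from bench import eyes
rows([.4845,-.2264,.22],.2795,.27,3)
t=eyes.capture("top");s=eyes.capture("side")
np.savez("top1.npz",**t);np.savez("side1.npz",**s)
a=crop(t,(330,170,440,300),4);b=crop(s,(255,140,365,270),4)
b=cv2.resize(b,(360,int(b.shape[0]*360/b.shape[1])))
for k in(a,): pass
o=np.zeros((530,800,3),np.uint8);o[:a.shape[0],:a.shape[1]]=a[:530];o[:b.shape[0],440:]=b[:530];cv2.imwrite("pics/near1.png",o)
E
```

```text
t 2.1 p [ 0.4869 -0.2225  0.2189] ang 0.303 tilt [-0.005  0.008 -1.   ] gap 0.0238 F [-1.3 -0.7  0.7]
[[0.27, -0.02, 0.02, -0.01, 0.06], [0.27, -0.02, 0.02, -0.01, 0.06], [0.27, -0.02, 0.02, -0.01, 0.06]]
```

View pics/near1.png

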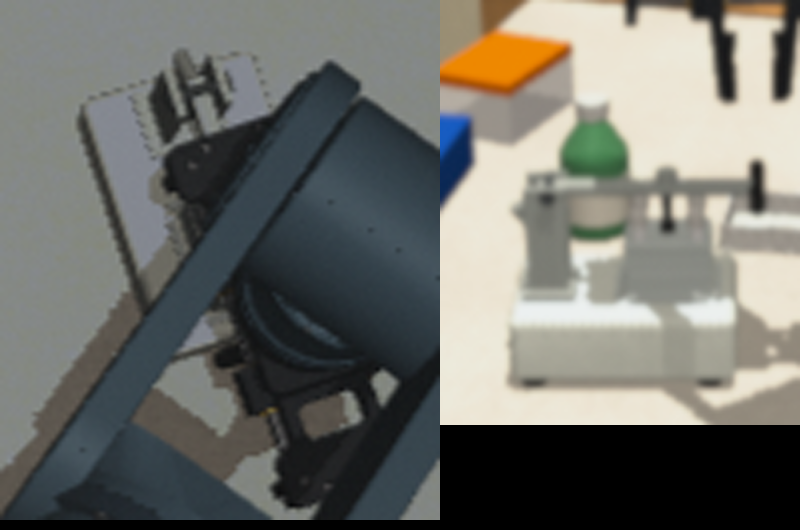

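Crop shows the gripper over the bar and, from the top, that the wide (187 mm) body lies along the jaws – so in the tray the jaws must lie across the slide, which will need one regrasp on the bench. Descending onto the bar.

Emit:
step_arm(plan=[0.27,-0.03,0.03,0.3,0.09,0.27,-0.03,0.03,0.5,0.09,0.27,0,0,0.5,0,0.27,0,0,0.4,0,0.27,0,0,0.2,0,0.27,0,0,0,0])

```text
clock: 2.95
ee_pos: [0.4814, -0.2282, 0.1178]
orientation: [-3.105, -0.418, 0.009]
wrist_force: [-0.4, -0.6, 1.1]
finger_gap: 0.0238
```

```bash
python3 - <<'E'
from go import *
rows([.4845,-.2264,.124],.2795,.27,1)
E
```

```text
t 2.95 p [ 0.4814 -0.2282  0.1178] ang 0.2677 tilt [-0.007  0.008 -1.   ] gap 0.0238 F [-0.4 -0.6  1.1]
[[0.27, 0.07, -0.02, -0.12, -0.08]]
```

Emit:
step_arm(plan=[0.27,0.05,-0.02,-0.1,-0.06,0.1,0,0,0,0,0,0,0,0,0,0,0,0,0,0,0,0,0,0,0], newtons=30)

```text
clock: 3.58
ee_pos: [0.4858, -0.2269, 0.125]
orientation: [-3.106, -0.432, 0.001]
wrist_force: [1.8, -0.6, -5.0]
finger_gap: 0.011
```

```bash
python3 - <<'E'
from go import *
rows([.4845,-.2264,.124],.2795,.27,1)
E
```

```text
t 3.58 p [ 0.4858 -0.2269  0.125 ] ang 0.2767 tilt [-0.002  0.006 -1.   ] gap 0.011 F [ 1.8 -0.6 -5. ]
[[0.27, -0.02, -0.02, 0.02, -0.02]]
```

Emit:
step_arm(plan=[0,0.015,0,-0.3,0,0,0.045,0,-0.3,0,0,0.075,0,-0.29,0,0,0.1,0,-0.28,0,0,0.13,0,-0.27,0,0,0.155,0,-0.255,0])

```text
clock: 4.32
ee_pos: [0.5097, -0.2199, 0.2108]
orientation: [-3.103, -0.431, 0.011]
wrist_force: [-0.3, -1.8, -8.8]
finger_gap: 0.0109
```

```bash
cat >> go.py <<'E'
P0=np.array([.4858,-.2269,.125]);h=.2767
def arc():
    s,R=st();d=s["ee_pos"]-P0;x=d[:2]@[np.cos(h),np.sin(h)];y=d[:2]@[-np.sin(h),np.cos(h)];v=np.array([.15-x,d[2]])
    print("arc x,z,y",x.round(4),d[2].round(4),y.round(4),"r",np.hypot(*v).round(4),"th",np.arctan2(v[1],v[0]).round(3),"gap",s["finger_gap"].round(4),"F",s["wrist_force"].round(1),s["clock"])
E
python3 -c "
from go import *
arc()"
```

```text
Traceback (most recent call last):
  File "go.py", line 18, in arc
    print("arc x,z,y",x.round(4),d[2].round(4),y.round(4),"r",np.hypot(*v).round(4),"th",np.arctan2(v[1],v[0]).round(3),"gap",s["finger_gap"].round(4),"F",s["wrist_force"].round(1),s["clock"])
                                                                                                                              ^^^^^^^^^^^^^^^^^^^^^
AttributeError: 'float' object has no attribute 'round'
```

Arc tracking is right (θ≈0.60, radius 0.152, still gripped). Continue.

Emit:
step_arm(plan=[0,0.18,0,-0.23,0,0,0.205,0,-0.215,0,0,0.225,0,-0.19,0,0,0.245,0,-0.17,0,0,0.26,0,-0.145,0,0,0.275,0,-0.12,0,0,0.285,0,-0.09,0,0,0.29,0,-0.06,0])

```text
clock: 5.32
ee_pos: [0.6129, -0.1898, 0.282]
orientation: [-3.104, -0.433, -0.001]
wrist_force: [6.0, -2.2, -12.3]
finger_gap: 0.0109
```

```bash
sed -i 's/s\["finger_gap"\].round(4),"F"/s["finger_gap"],"F"/' go.py
python3 -c "
from go import *
arc()"
```

```text
arc x,z,y 0.1324 0.157 0.0009 r 0.158 th 1.459 gap 0.010922730350330617 F [  6.   -2.2 -12.3] 5.325
```

Emit:
step_arm(plan=[0,0.29,0,0.05,0,0,0.29,0,0.06,0,0,0.28,0,0.06,0,0.3,0.1,0,0,0,0.4,0,0,0,0,0.4,0,0,-0.4,0,0.4,0,0,-0.5,0,0.4,0,0,0,0])

```text
clock: 6.32
ee_pos: [0.6652, -0.1746, 0.3294]
orientation: [-3.107, -0.437, -0.019]
wrist_force: [0.8, -0.4, 0.3]
finger_gap: 0.0353
```

```bash
python3 - <<'E'
from go import *
from ov import *
from bench import eyes
arc()
s=eyes.capture("side");np.savez("side2.npz",**s)
cv2.imwrite("pics/side2.png",crop(s,(240,60,400,270),2.8))
M=[.554,-.2295,.2767]
# lift-off waypoint: back away over the block
rows([.554,-.2295,.345],M[2]-np.pi/2,.9,12)
E
```

```text
arc x,z,y 0.1869 0.2044 0.0013 r 0.2077 th 1.749 gap 0.03531464026612901 F [ 0.8 -0.4  0.3] 6.325
t 6.38 p [ 0.6648 -0.1744  0.3278] ang 0.2794 tilt [ 0.01   0.006 -1.   ] gap 0.0356 F [-0.   0.4  0.9]
[[0.9, -0.2, 0.04, -0.03, 0.94], [0.9, -0.2, 0.06, -0.03, 0.94], [0.9, -0.19, 0.09, -0.03, 0.94], [0.9, -0.17, 0.11, -0.03, 0.94], [0.9, -0.16, 0.13, -0.03, 0.94], [0.9, -0.14, 0.15, -0.03, 0.94], [0.9, -0.12, 0.17, -0.03, 0.94], [0.9, -0.09, 0.18, -0.03, 0.94], [0.9, -0.07, 0.19, -0.03, 0.94], [0.9, -0.04, 0.2, -0.03, 0.94], [0.9, -0.02, 0.21, -0.03, 0.94], [0.9, 0.01, 0.21, -0.03, 0.94]]
```

View pics/side2.png

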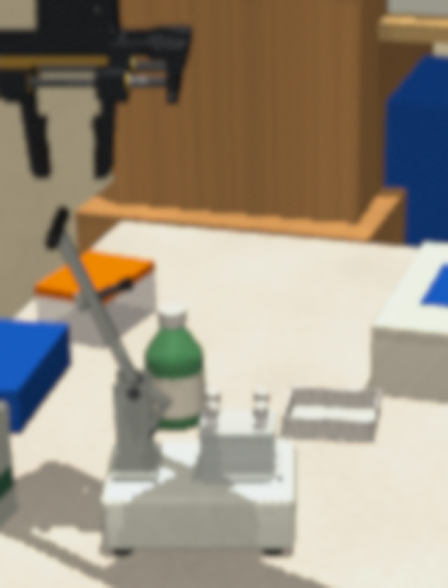

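Clamp is open and stays (arm leaning back from hinge at (130,385) to bar (58,228)); fingers clear. Now over the block with jaws across its width.

Emit:
step_arm(plan=[0.9,-0.2,0.04,-0.03,0.94,0.9,-0.2,0.06,-0.03,0.94,0.9,-0.19,0.09,-0.03,0.94,0.9,-0.17,0.11,-0.03,0.94,0.9,-0.16,0.13,-0.03,0.94,0.9,-0.14,0.15,-0.03,0.94,0.9,-0.12,0.17,-0.03,0.94,0.9,-0.09,0.18,-0.03,0.94])

```text
clock: 7.38
ee_pos: [0.5825, -0.2104, 0.3339]
orientation: [-2.881, 1.23, 0.01]
wrist_force: [0.1, -0.7, 0.3]
finger_gap: 0.0797
```

```bash
python3 - <<'E'
from go import *
rows([.554,-.2295,.30],.2767-np.pi/2,.9,5)
E
```

```text
t 7.38 p [ 0.5825 -0.2104  0.3339] ang -0.8071 tilt [-0.002  0.01  -1.   ] gap 0.0797 F [ 0.1 -0.7  0.3]
[[0.9, -0.02, 0.14, 0.14, 0.7], [0.9, -0.01, 0.14, 0.14, 0.7], [0.9, 0.0, 0.14, 0.14, 0.7], [0.9, 0.02, 0.14, 0.14, 0.7], [0.9, 0.03, 0.13, 0.14, 0.7]]
```

Emit:
step_arm(plan=[0.9,-0.02,0.14,0.1,0.7,0.9,-0.01,0.14,0.1,0.7,0.9,0,0.14,0.1,0.7,0.9,0.02,0.13,0.1,0.65,0.9,0.03,0.1,0.1,0.6,0.9,0,0,0.5,0,0.9,0,0,0.5,0,0.9,0,0,0,0])

```text
clock: 8.38
ee_pos: [0.5475, -0.2289, 0.2527]
orientation: [-2.501, 1.895, 0.028]
wrist_force: [-0.7, 0.1, -0.1]
finger_gap: 0.0796
```

```bash
python3 - <<'E'
from go import *
rows([.554,-.2295,.072],.2767-np.pi/2,.9,6)
E
```

```text
t 8.38 p [ 0.5475 -0.2289  0.2527] ang -1.2969 tilt [-0.012  0.014 -1.   ] gap 0.0796 F [-0.7  0.1 -0.1]
[[0.9, 0.01, -0.02, 0.6, -0.0], [0.9, 0.01, -0.02, 0.6, -0.0], [0.9, 0.01, -0.02, 0.6, -0.0], [0.9, 0.01, -0.02, 0.6, -0.0], [0.9, 0.01, -0.02, 0.6, -0.0], [0.9, 0.01, -0.02, 0.6, -0.0]]
```

Emit:
step_arm(plan=[0.9,0.02,-0.03,0.5,0,0.9,0.02,-0.03,0.6,0,0.9,0.02,-0.03,0.5,0,0.9,0,-0.02,0.4,0,0.9,0,0,0.2,0,0.9,0,0,0,0])

```text
clock: 9.12
ee_pos: [0.5542, -0.2309, 0.1452]
orientation: [-2.501, 1.896, 0.018]
wrist_force: [1.5, -0.0, 0.4]
finger_gap: 0.0793
```

```bash
python3 - <<'E'
from go import *
from ov import *
from bench import eyes
rows([.554,-.2295,.072],.2767-np.pi/2,.9,3)
s=eyes.capture("side");np.savez("side3.npz",**s)
cv2.imwrite("pics/side3.png",crop(s,(255,140,375,270),4.5))
E
```

```text
t 9.12 p [ 0.5542 -0.2309  0.1452] ang -1.2974 tilt [-0.007  0.01  -1.   ] gap 0.0793 F [ 1.5 -0.   0.4]
[[0.9, -0.01, -0.0, 0.49, -0.01], [0.9, -0.01, -0.0, 0.49, -0.01], [0.9, -0.01, -0.0, 0.49, -0.01]]
```

View pics/side3.png

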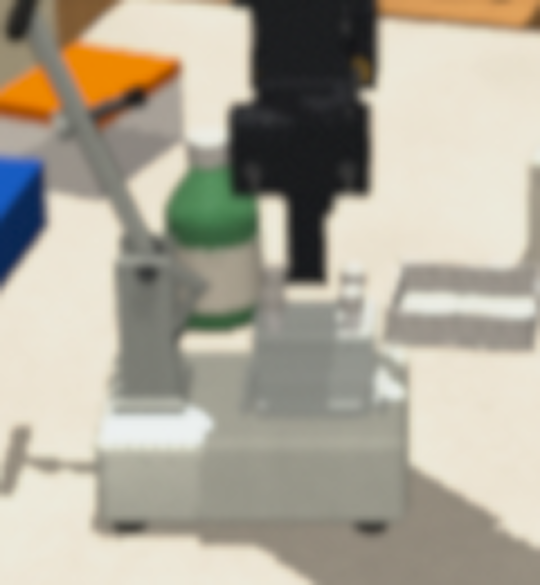

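Side crop: finger centred at column 307 over the block (250–375), clamp arm clear of the body. Descend and grip.

Emit:
step_arm(plan=[0.9,0,0,0.4,0,0.9,0,0,0.5,0,0.9,0,0,0.35,0,0.9,0,0,0.05,0,0.9,0,0,0,0])

```text
clock: 9.8
ee_pos: [0.5555, -0.2314, 0.0793]
orientation: [-2.501, 1.896, 0.01]
wrist_force: [0.2, 0.1, 0.4]
finger_gap: 0.0793
```

```bash
python3 - <<'E'
from go import *
rows([.554,-.2295,.071],.2767-np.pi/2,.9,1)
E
```

```text
t 9.8 p [ 0.5555 -0.2314  0.0793] ang -1.2973 tilt [-0.003  0.007 -1.   ] gap 0.0793 F [0.2 0.1 0.4]
[[0.9, -0.04, 0.02, 0.17, -0.02]]
```

Emit:
step_arm(plan=[0.9,-0.03,0.02,0.15,0,0.9,0,0,0,0,0.3,0,0,0,0,0.3,0,0,0,0,0.3,0,0,0,0,0.3,0,0,0,0], newtons=30)

```text
clock: 10.55
ee_pos: [0.5551, -0.2302, 0.0736]
orientation: [-2.5, 1.895, 0.006]
wrist_force: [0.4, 1.6, 0.2]
finger_gap: 0.0436
```

```bash
python3 - <<'E'
from go import *
rows([.554,-.2295,.15],None,.3,4)
E
```

```text
t 10.55 p [ 0.5551 -0.2302  0.0736] ang -1.2971 tilt [-0.     0.006 -1.   ] gap 0.0436 F [0.4 1.6 0.2]
[[0.3, -0.0, 0.0, -0.38, -0.0], [0.3, -0.0, 0.0, -0.38, -0.0], [0.3, -0.0, 0.0, -0.38, -0.0], [0.3, -0.0, 0.0, -0.38, -0.0]]
```

Emit:
step_arm(plan=[0.3,0,0,-0.3,0,0.3,0,0,-0.5,0,0.3,0,0,-0.6,0,0.3,0,0,-0.6,0,0.3,0,0,-0.4,0,0.3,0,0,0,0])

```text
clock: 11.3
ee_pos: [0.5535, -0.2305, 0.1978]
orientation: [-2.501, 1.896, 0.012]
wrist_force: [-0.4, -0.0, -5.3]
finger_gap: 0.0439
```

```bash
python3 - <<'E'
from go import *
from h import *
c=dict(np.load("top0.npz"))
print(unp(c,[(320,240),(261,262),(292,294),(259,187),(352,195),(370,258)],0.0).round(3))
rows([.54,-.04,.16],-1.493,.3,8)
E
```

```text
[[ 0.548 -0.071  0.   ]
 [ 0.497  0.077  0.   ]
 [ 0.416  0.002  0.   ]
 [ 0.687  0.079  0.   ]
 [ 0.661 -0.155  0.   ]
 [ 0.5   -0.194  0.   ]]
t 11.3 p [ 0.5535 -0.2305  0.1978] ang -1.2973 tilt [-0.004  0.007 -1.   ] gap 0.0439 F [-0.4 -0.  -5.3]
[[0.3, -0.47, -0.1, 0.09, 0.18], [0.3, -0.47, -0.08, 0.09, 0.18], [0.3, -0.47, -0.07, 0.09, 0.18], [0.3, -0.47, -0.06, 0.09, 0.18], [0.3, -0.47, -0.05, 0.09, 0.18], [0.3, -0.48, -0.04, 0.09, 0.18], [0.3, -0.48, -0.03, 0.09, 0.18], [0.3, -0.48, -0.02, 0.09, 0.18]]
```

Emit:
step_arm(plan=[0.3,-0.3,-0.12,0,0.18,0.3,-0.47,-0.12,0,0.18,0.3,-0.47,-0.11,0,0.18,0.3,-0.47,-0.1,0.05,0.18,0.3,-0.47,-0.09,0.1,0.18,0.3,-0.48,-0.08,0.2,0.18,0.3,-0.48,-0.07,0.3,0.18,0.3,-0.3,0,0.3,0.1])

```text
clock: 12.3
ee_pos: [0.5508, -0.0489, 0.1428]
orientation: [2.3, -2.137, -0.028]
wrist_force: [0.4, 0.1, -3.7]
finger_gap: 0.0438
```

```bash
python3 - <<'E'
from go import *
rows([.56,-.04,.03],-1.493,.3,4)
E
```

```text
t 12.3 p [ 0.5508 -0.0489  0.1428] ang -1.4971 tilt [-0.014  0.011 -1.   ] gap 0.0438 F [ 0.4  0.1 -3.7]
[[0.3, -0.04, -0.05, 0.56, -0.01], [0.3, -0.04, -0.05, 0.56, -0.01], [0.3, -0.04, -0.05, 0.56, -0.01], [0.3, -0.04, -0.05, 0.56, -0.01]]
```

Emit:
step_arm(plan=[0.3,-0.04,-0.05,0.4,0,0.3,-0.04,-0.05,0.5,0,0.3,0,0,0.5,0,0.3,0,0,0.4,0,0.3,0,0,0.2,0,0.3,0,0,0.1,0,0.3,0,0,0,0])

```text
clock: 13.18
ee_pos: [0.5481, -0.0401, 0.028]
orientation: [2.299, -2.13, -0.043]
wrist_force: [-0.7, -0.3, -3.6]
finger_gap: 0.044
```

```bash
python3 - <<'E'
from go import *
rows([.56,-.04,.0136],-1.493,.3,4)
E
```

```text
t 13.18 p [ 0.5481 -0.0401  0.028 ] ang -1.4949 tilt [-0.025  0.013 -1.   ] gap 0.044 F [-0.7 -0.3 -3.6]
[[0.3, 0.0, -0.06, 0.07, -0.0], [0.3, 0.0, -0.06, 0.07, -0.0], [0.3, 0.0, -0.06, 0.07, -0.0], [0.3, 0.0, -0.06, 0.07, -0.0]]
```

Emit:
step_arm(plan=[0.3,0,0,0.09,0,0.3,0,0,0.09,0,0.3,0,0,0.06,0,0.3,0,0,0.03,0,0.3,0,0,0,0])

```text
clock: 13.8
ee_pos: [0.5494, -0.0405, 0.0156]
orientation: [2.3, -2.132, -0.037]
wrist_force: [0.1, 0.3, -4.0]
finger_gap: 0.0436
```

```bash
python3 - <<'E'
from go import *
rows([.55,-.04,.0136],-1.493,.3,1)
E
```

```text
t 13.8 p [ 0.5494 -0.0405  0.0156] ang -1.4949 tilt [-0.021  0.012 -1.   ] gap 0.0436 F [ 0.1  0.3 -4. ]
[[0.3, -0.01, -0.01, 0.04, -0.01]]
```

Emit:
step_arm(plan=[0.3,0,0,0.04,0,0.3,0,0,0.03,0,0.3,0,0,0,0,0.7,0,0,0,0,0.9,0,0,0,0,0.9,0,0,0,0])

```text
clock: 14.55
ee_pos: [0.5513, -0.041, 0.0151]
orientation: [2.301, -2.132, -0.032]
wrist_force: [-0.5, -0.4, 0.1]
finger_gap: 0.0716
```

```bash
python3 - <<'E'
from go import *
rows([.55,-.04,.15],.078,.9,12)
E
```

```text
t 14.55 p [ 0.5513 -0.041   0.0151] ang -1.4945 tilt [-0.018  0.011 -1.   ] gap 0.0716 F [-0.5 -0.4  0.1]
[[0.9, -0.0, 0.0, -0.22, -0.94], [0.9, -0.0, 0.0, -0.22, -0.94], [0.9, -0.0, 0.0, -0.22, -0.94], [0.9, -0.0, 0.0, -0.22, -0.94], [0.9, -0.0, 0.0, -0.22, -0.94], [0.9, -0.0, 0.0, -0.22, -0.94], [0.9, -0.0, 0.0, -0.22, -0.94], [0.9, -0.0, -0.0, -0.22, -0.94], [0.9, -0.0, -0.0, -0.22, -0.94], [0.9, -0.0, -0.0, -0.22, -0.94], [0.9, -0.0, -0.0, -0.22, -0.94], [0.9, -0.0, -0.0, -0.22, -0.94]]
```

Emit:
step_arm(plan=[1,0,0,-0.3,0,1,0,0,-0.6,0,1,0,0,-0.6,0,1,0,0,-0.3,-0.5,1,0,0,0,-1,1,0,0,0,-1,1,0,0,0,-1,1,0,0,0,-1])

```text
clock: 15.55
ee_pos: [0.5556, -0.0428, 0.1168]
orientation: [-2.861, 1.289, 0.02]
wrist_force: [0.2, 0.4, 1.0]
finger_gap: 0.0884
```

Emit:
step_arm(plan=[1,0,0,0,-1,1,0,0,0,-1,1,0,0,0,-1,1,0,0,0,-1,1,0,0,0,-1,1,0,0,0,-0.5,1,0,0,0,0])

```text
clock: 16.42
ee_pos: [0.5579, -0.0433, 0.125]
orientation: [-3.134, 0.081, 0.003]
wrist_force: [-0.5, -0.4, 0.1]
finger_gap: 0.088
```

```bash
python3 - <<'E'
from go import *
from ov import *
from bench import eyes
rows([.551,-.041,.011],.076,1,5)
s=eyes.capture("side");t=eyes.capture("top");np.savez("side4.npz",**s);np.savez("top4.npz",**t)
B=[.551,-.041,.076]
roi=(280,150,400,300);im=crop(s,roi,3.3);draw(im,s,box(B,(-32,32),(-22,22),(0,45)),(0,255,255),roi,3.3)
roi2=(260,180,380,330);im2=crop(t,roi2,3.3)
cv2.imwrite("pics/side4.png",np.hstack([im,im2]))
E
```

```text
t 16.43 p [ 0.5579 -0.0433  0.125 ] ang -0.0518 tilt [-0.002  0.006 -1.   ] gap 0.088 F [-0.5 -0.4  0.1]
[[1, -0.03, -0.01, 0.46, -0.18], [1, -0.03, -0.01, 0.46, -0.18], [1, -0.03, -0.01, 0.46, -0.18], [1, -0.03, -0.01, 0.46, -0.18], [1, -0.03, -0.01, 0.46, -0.18]]
```

View pics/side4.png

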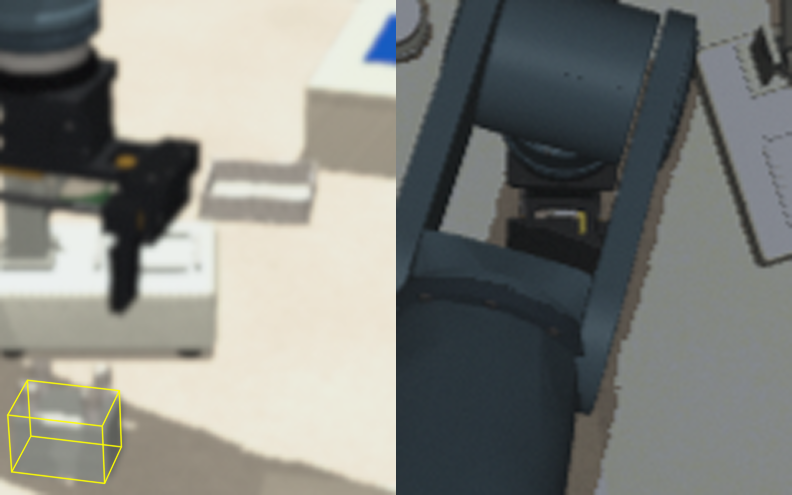

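Side crop: the block stands upright on the bench, matching the predicted box (10–120, 380–480). Descend with jaws along its length.

Emit:
step_arm(plan=[1,-0.05,-0.01,0.1,-0.45,1,-0.05,-0.01,0.2,-0.4,1,-0.03,-0.01,0.4,0,1,0,0,0.4,0,1,0,0,0.3,0,1,0,0,0,0])

```text
clock: 17.27
ee_pos: [0.5523, -0.0417, 0.0551]
orientation: [-3.135, -0.098, -0.002]
wrist_force: [-0.6, 0.6, -0.7]
finger_gap: 0.0882
```

```bash
python3 - <<'E'
from go import *
rows([.551,-.041,.012],.076,1,3)
E
```

```text
t 17.27 p [ 0.5523 -0.0417  0.0551] ang 0.0627 tilt [ 0.001  0.005 -1.   ] gap 0.0882 F [-0.6  0.6 -0.7]
[[1, -0.01, -0.01, 0.29, -0.03], [1, -0.01, -0.01, 0.29, -0.03], [1, -0.01, -0.01, 0.29, -0.03]]
```

Emit:
step_arm(plan=[1,-0.01,-0.01,0.28,-0.1,1,-0.01,-0.01,0.28,0,1,0,0,0.2,0,1,0,0,0.04,0,1,0,0,0,0])

```text
clock: 17.9
ee_pos: [0.5522, -0.0407, 0.0134]
orientation: [-3.135, -0.121, -0.005]
wrist_force: [0.5, -0.5, 0.8]
finger_gap: 0.0884
```

```bash
python3 - <<'E'
from go import *
rows([.551,-.041,.012],.076,1,3)
E
```

```text
t 17.9 p [ 0.5522 -0.0407  0.0134] ang 0.0772 tilt [ 0.003  0.005 -1.   ] gap 0.0884 F [ 0.5 -0.5  0.8]
[[1, -0.01, 0.0, 0.01, 0.0], [1, -0.01, 0.0, 0.01, 0.0], [1, -0.01, 0.0, 0.01, 0.0]]
```

Emit:
step_arm(plan=[0.6,0,0,0,0,0.6,0,0,0,0,0.6,0,0,0,0,0.6,0,0,0,0], newtons=25)

```text
clock: 18.4
ee_pos: [0.552, -0.0408, 0.0139]
orientation: [-3.135, -0.121, -0.004]
wrist_force: [-0.8, 0.3, -1.7]
finger_gap: 0.0639
```

Emit:
step_arm(plan=[0.6,0,0,-0.3,0,0.6,0,0,-0.5,0,0.6,0,0,-0.6,0,0.6,0,0,-0.4,0,0.6,0,0,0,0])

```text
clock: 19.02
ee_pos: [0.5515, -0.0409, 0.1084]
orientation: [-3.134, -0.121, -0.005]
wrist_force: [-0.2, -0.7, -4.0]
finger_gap: 0.0639
```

```bash
python3 - <<'E'
from go import *
from h import *
# panel/tray yaw & seat refined: seat from panel
yaw=1.649; ux=np.array([np.cos(yaw),np.sin(yaw)])
print("seat",np.array([.5175,.2085])+.065*ux)
rows([.5124,.2733,.11],yaw-np.pi/2,.6,8)
E
```

```text
seat [0.51242194 0.27330134]
t 19.02 p [ 0.5515 -0.0409  0.1084] ang 0.0771 tilt [ 0.003  0.005 -1.   ] gap 0.0639 F [-0.2 -0.7 -4. ]
[[0.6, -0.04, -0.79, -0.0, -0.0], [0.6, -0.04, -0.79, -0.0, -0.0], [0.6, -0.04, -0.79, -0.0, -0.0], [0.6, -0.04, -0.79, -0.0, -0.0], [0.6, -0.04, -0.79, -0.0, -0.0], [0.6, -0.04, -0.79, -0.0, -0.0], [0.6, -0.04, -0.79, -0.0, -0.0], [0.6, -0.04, -0.79, -0.0, -0.0]]
```

Emit:
step_arm(plan=[0.6,-0.03,-0.5,0,0,0.6,-0.04,-0.75,0,0,0.6,-0.04,-0.75,0,0,0.6,-0.04,-0.75,0,0,0.6,-0.04,-0.75,0,0,0.6,-0.04,-0.75,0,0,0.6,-0.04,-0.6,0,0,0.6,0,-0.3,0,0])

```text
clock: 20.02
ee_pos: [0.5135, 0.2209, 0.1035]
orientation: [-3.135, -0.115, 0.007]
wrist_force: [0.4, -0.3, -4.2]
finger_gap: 0.0638
```

```bash
python3 - <<'E'
from go import *
rows([.5124,.2733,.10],1.649-np.pi/2,.6,4)
E
```

```text
t 20.02 p [0.5135 0.2209 0.1035] ang 0.0732 tilt [-0.005  0.005 -1.   ] gap 0.0638 F [ 0.4 -0.3 -4.2]
[[0.6, 0.01, -0.26, 0.02, -0.01], [0.6, 0.01, -0.26, 0.02, -0.01], [0.6, 0.01, -0.26, 0.02, -0.01], [0.6, 0.01, -0.26, 0.02, -0.01]]
```

Emit:
step_arm(plan=[0.6,0.01,-0.3,-0.05,-0.02,0.6,0.01,-0.35,0,-0.02,0.6,0,-0.25,0,0,0.6,0,-0.1,0,0,0.6,0,0,0,0])

```text
clock: 20.65
ee_pos: [0.5107, 0.2728, 0.1055]
orientation: [-3.135, -0.123, 0.009]
wrist_force: [-0.3, -0.5, -3.5]
finger_gap: 0.064
```

```bash
python3 - <<'E'
from go import *
from ov import *
from bench import eyes
rows([.5124,.2733,.10],1.649-np.pi/2,.6,2)
t=eyes.capture("top");s=eyes.capture("side");np.savez("top5.npz",**t);np.savez("side5.npz",**s)
for c in(t,s): c["img"]=(255*(c["img"]/255.)**.6).astype(np.uint8)
p=readout.read_state()["ee_pos"];R=[.5124,.2733,1.649]
roi=(130,210,240,320);a=crop(t,roi,3.6);draw(a,t,box(R,(-65,-59),(-35,35),(12,64)),(255,0,255),roi,3.6)
r2=(200,240,330,370);b=crop(s,r2,3.0);draw(b,s,box(R,(-65,-59),(-35,35),(12,64)),(255,0,255),r2,3.0)
b=b[:396];o=np.zeros((396,396+400,3),np.uint8);o[:,:396]=a;o[:b.shape[0],400:400+b.shape[1]]=b;cv2.imwrite("pics/near5.png",o)
E
```

```text
t 20.65 p [0.5107 0.2728 0.1055] ang 0.0787 tilt [-0.006  0.004 -1.   ] gap 0.064 F [-0.3 -0.5 -3.5]
[[0.6, 0.02, -0.0, 0.05, 0.0], [0.6, 0.02, -0.0, 0.05, 0.0]]
```

View pics/near5.png

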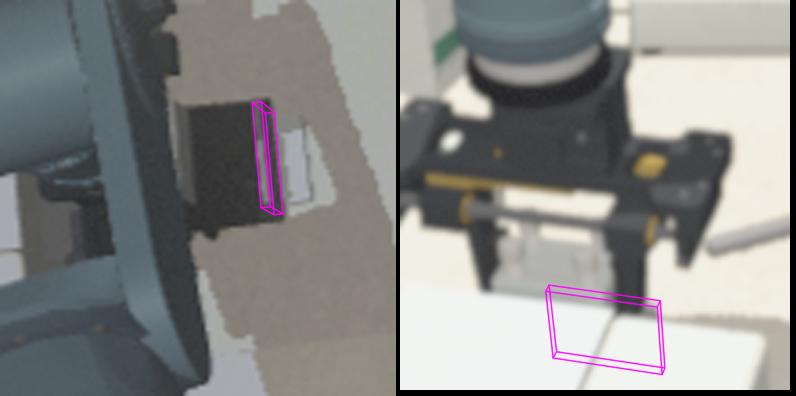

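Emit:
step_arm(plan=[0.6,0.04,0,0.2,0,0.6,0.01,0,0.3,0,0.6,0,0,0.3,0,0.6,0,0,0.2,0,0.6,0,0,0,0])

```text
clock: 21.38
ee_pos: [0.5123, 0.2712, 0.0504]
orientation: [-3.136, -0.12, 0.013]
wrist_force: [-1.3, 0.3, -3.8]
finger_gap: 0.0639
```

```bash
python3 - <<'E'
from go import *
rows([.513,.2728,.0339],1.649-np.pi/2,.6,3)
E
```

```text
t 21.38 p [0.5123 0.2712 0.0504] ang 0.0765 tilt [-0.009  0.003 -1.   ] gap 0.0639 F [-1.3  0.3 -3.8]
[[0.6, 0.01, -0.01, 0.11, -0.0], [0.6, 0.01, -0.01, 0.11, -0.0], [0.6, 0.01, -0.01, 0.11, -0.0]]
```

Emit:
step_arm(plan=[0.6,0.02,-0.03,0.07,0,0.6,0,0,0.07,0,0.6,0,0,0.05,0,0.6,0,0,0.04,0,0.6,0,0,0,0])

```text
clock: 22.0
ee_pos: [0.5142, 0.2734, 0.0393]
orientation: [-3.136, -0.12, 0.01]
wrist_force: [1.1, -0.0, -4.3]
finger_gap: 0.0643
```

```bash
python3 - <<'E'
from go import *
rows([.513,.2728,.0339],1.649-np.pi/2,.6,3)
E
```

```text
t 22.0 p [0.5142 0.2734 0.0393] ang 0.0767 tilt [-0.006  0.003 -1.   ] gap 0.0643 F [ 1.1 -0.  -4.3]
[[0.6, -0.01, 0.0, 0.04, -0.0], [0.6, -0.01, 0.0, 0.04, -0.0], [0.6, -0.01, 0.0, 0.04, -0.0]]
```

Emit:
step_arm(plan=[0.6,-0.01,0,0.05,0,0.6,0,0,0.04,0,0.6,0,0,0.02,0,0.6,0,0,0,0])

```text
clock: 22.5
ee_pos: [0.514, 0.2734, 0.0341]
orientation: [-3.136, -0.12, 0.008]
wrist_force: [-1.1, -0.7, -2.7]
finger_gap: 0.0635
```

```bash
python3 - <<'E'
from go import *
rows([.513,.2728,.0339],1.649-np.pi/2,.6,3)
E
```

```text
t 22.5 p [0.514  0.2734 0.0341] ang 0.0767 tilt [-0.006  0.003 -1.   ] gap 0.0635 F [-1.1 -0.7 -2.7]
[[0.6, -0.01, 0.0, 0.0, -0.0], [0.6, -0.01, 0.0, 0.0, -0.0], [0.6, -0.01, 0.0, 0.0, -0.0]]
```

Underside is at 20 mm, so the block is inside the recess on its floor. Release and rise.

Emit:
step_arm(plan=[0.6,0,0,0.02,0,0.6,0,0,0,0,0.85,0,0,0,0,0.85,0,0,0,0,0.85,0,0,-0.3,0,0.85,0,0,-0.5,0,0.85,0,0,-0.6,0,0.85,0,0,-0.3,0])

```text
clock: 23.5
ee_pos: [0.5159, 0.2736, 0.1244]
orientation: [-3.135, -0.12, 0.003]
wrist_force: [-0.3, 1.0, 0.4]
finger_gap: 0.0751
```

```bash
python3 - <<'E'
from go import *
rows([.5225,.145,.12],1.649-np.pi/2,0,6)
E
```

```text
t 23.5 p [0.5159 0.2736 0.1244] ang 0.0767 tilt [-0.002  0.005 -1.   ] gap 0.0751 F [-0.3  1.   0.4]
[[0, -0.01, 0.43, 0.01, -0.0], [0, -0.01, 0.43, 0.01, -0.0], [0, -0.01, 0.43, 0.01, -0.0], [0, -0.01, 0.43, 0.01, -0.0], [0, -0.01, 0.43, 0.01, -0.0], [0, -0.01, 0.43, 0.01, -0.0]]
```

Emit:
step_arm(plan=[0.5,0,0.3,0,0,0,0,0.45,0,0,0,-0.02,0.5,0,0,0,-0.02,0.5,0,0,0,-0.02,0.45,0,0,0,0,0.2,0,0,0,0,0,0,0])

```text
clock: 24.38
ee_pos: [0.5198, 0.1455, 0.1201]
orientation: [-3.136, -0.119, 0.011]
wrist_force: [0.2, 0.7, 0.3]
finger_gap: 0.0073
```

```bash
python3 - <<'E'
from go import *
from ov import *
from bench import eyes
rows([.5225,.145,.034],1.649-np.pi/2,0,5)
t=eyes.capture("top");s=eyes.capture("side");np.savez("top6.npz",**t);np.savez("side6.npz",**s)
t["img"]=(255*(t["img"]/255.)**.6).astype(np.uint8)
R=[.5130,.2728,1.649]
roi=(130,205,230,315);a=crop(t,roi,4.3);b=a.copy();draw(b,t,box(R,(-22,22),(-32,32),(20,65)),(0,255,255),roi,4.3);draw(b,t,box(R,(-65,-59),(-35,35),(12,64)),(255,0,255),roi,4.3)
cv2.imwrite("pics/near6.png",cv2.resize(np.hstack([a,b]),(800,440)))
E
```

```text
t 24.38 p [0.5198 0.1455 0.1201] ang 0.0757 tilt [-0.007  0.003 -1.   ] gap 0.0073 F [0.2 0.7 0.3]
[[0, 0.01, 0.0, 0.34, -0.0], [0, 0.01, 0.0, 0.34, -0.0], [0, 0.01, 0.0, 0.34, -0.0], [0, 0.01, 0.0, 0.34, -0.0], [0, 0.01, 0.0, 0.34, -0.0]]
```

View pics/near6.png

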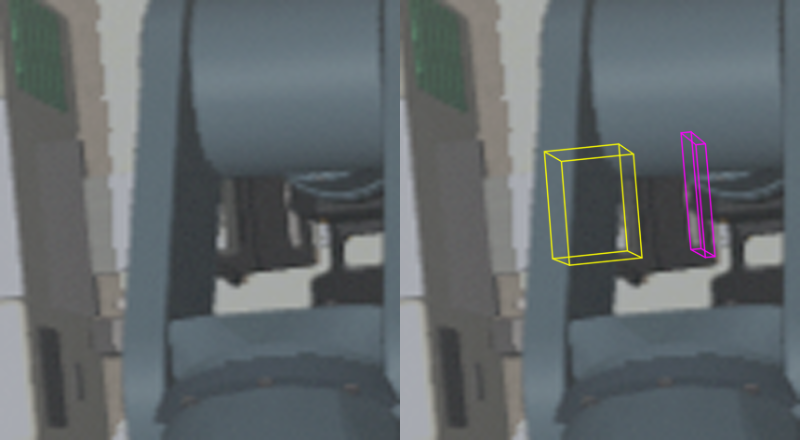

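Panel and block line up with the model where visible (panel strip at column 290, block's side at 228–240). Lower in front of the panel.

Emit:
step_arm(plan=[0,0,0,0.4,0,0,0,0,0.5,0,0,0,0,0.5,0,0,0,0,0.25,0,0,0,0,0.05,0,0,0,0,0,0])

```text
clock: 25.22
ee_pos: [0.5206, 0.151, 0.0344]
orientation: [-3.134, -0.129, 0.005]
wrist_force: [0.6, -1.3, -0.5]
finger_gap: 0.0004
```

```bash
python3 - <<'E'
from go import *
rows([.5195,.19,.031],1.649-np.pi/2,0,5)
E
```

```text
t 25.23 p [0.5206 0.151  0.0344] ang 0.0824 tilt [-0.003  0.005 -1.   ] gap 0.0004 F [ 0.6 -1.3 -0.5]
[[0, 0.01, -0.16, 0.01, 0.01], [0, 0.01, -0.16, 0.01, 0.01], [0, 0.01, -0.16, 0.01, 0.01], [0, 0.01, -0.16, 0.01, 0.01], [0, 0.01, -0.16, 0.01, 0.01]]
```

Emit:
step_arm(plan=[0,0,-0.15,0,0,0,0,-0.2,0,0,0,0,-0.15,0,0,0,0,-0.1,0,0,0,0,-0.08,0,0,0,0,-0.08,0,0,0,0,-0.08,0,0,0,0,-0.08,0,0])

```text
clock: 26.22
ee_pos: [0.5182, 0.2003, 0.037]
orientation: [-3.134, -0.13, -0.002]
wrist_force: [0.3, -1.9, 0.8]
finger_gap: 0.0005
```

Emit:
step_arm(plan=[0,0,-0.08,0,0,0,0,-0.08,0,0,0,0,-0.08,0,0,0,0,-0.08,0,0])

```text
clock: 26.72
ee_pos: [0.5165, 0.2168, 0.037]
orientation: [-3.135, -0.129, -0.0]
wrist_force: [-0.3, -2.3, 1.5]
finger_gap: 0.0003
```

```bash
python3 - <<'E'
from go import *
rows([.5195,.19,.031],1.649-np.pi/2,0,1)
E
```

```text
t 26.73 p [0.5165 0.2168 0.037 ] ang 0.0825 tilt [-0.     0.004 -1.   ] gap 0.0003 F [-0.3 -2.3  1.5]
[[0, 0.02, 0.54, 0.12, 0.03]]
```

Emit:
step_arm(plan=[0,0,-0.08,0,0,0,0,-0.08,0,0,0,0,-0.08,0,0,0,0,-0.08,0,0,0,0,-0.08,0,0,0,0,-0.08,0,0,0,0,-0.06,0,0])

```text
clock: 27.6
ee_pos: [0.5136, 0.2456, 0.0368]
orientation: [-3.135, -0.13, 0.001]
wrist_force: [-0.4, -0.5, 0.2]
finger_gap: 0.0005
```

Emit:
step_arm(plan=[0,0,-0.06,0,0,0,0,-0.06,0,0,0,0,-0.06,0,0])

```text
clock: 27.98
ee_pos: [0.5127, 0.2552, 0.0368]
orientation: [-3.135, -0.13, 0.002]
wrist_force: [-1.0, -1.8, -0.1]
finger_gap: 0.0006
```

Emit:
step_arm(plan=[0,0,-0.06,0,0,0,0,-0.06,0,0])

```text
clock: 28.22
ee_pos: [0.5124, 0.2597, 0.0368]
orientation: [-3.139, -0.132, 0.002]
wrist_force: [-0.3, -16.0, 3.2]
finger_gap: 0.0004
```

Emit:
step_arm(plan=[0,0,-0.06,0,0,0,0,-0.04,0,0])

```text
clock: 28.48
ee_pos: [0.5124, 0.2603, 0.0369]
orientation: [3.131, 0.134, -0.004]
wrist_force: [-1.1, -9.8, 3.2]
finger_gap: 0.0006
```

Emit:
step_arm(plan=[0,0,-0.08,0,0])

```text
clock: 28.6
ee_pos: [0.5122, 0.2617, 0.0369]
orientation: [3.126, 0.134, -0.006]
wrist_force: [-1.0, -13.3, 4.0]
finger_gap: 0.0002
```

Emit:
step_arm(plan=[0,0,-0.08,0,0])

```text
clock: 28.72
ee_pos: [0.5119, 0.2637, 0.0369]
orientation: [3.123, 0.134, -0.008]
wrist_force: [-2.3, -10.2, 2.6]
finger_gap: 0.0004
```

```bash
python3 - <<'E'
from go import *
rows([.5195,.19,.031],1.649-np.pi/2,0,1)
s,R=st();print(s["torque"].round(2))
E
```

```text
t 28.73 p [0.5119 0.2637 0.0369] ang 0.0858 tilt [-0.004 -0.016 -1.   ] gap 0.0004 F [ -2.3 -10.2   2.6]
[[0, 0.02, 1.48, 0.12, 0.05]]
[-1.36  0.22  0.14]
```

Moving slowly through the detent at 10–13 N; keep going in single small steps.

Emit:
step_arm(plan=[0,0,-0.07,0,0])

```text
clock: 28.85
ee_pos: [0.5117, 0.2658, 0.0369]
orientation: [3.121, 0.134, -0.009]
wrist_force: [-1.5, -6.3, 2.7]
finger_gap: 0.0002
```

Emit:
step_arm(plan=[0,0,-0.07,0,0])

```text
clock: 28.98
ee_pos: [0.5114, 0.2687, 0.0369]
orientation: [3.12, 0.133, -0.009]
wrist_force: [-0.6, -1.7, -0.2]
finger_gap: 0.0007
```

Emit:
step_arm(plan=[0,0,-0.05,0,0])

```text
clock: 29.1
ee_pos: [0.5112, 0.2698, 0.0369]
orientation: [3.117, 0.135, -0.01]
wrist_force: [-1.3, -15.1, 5.9]
finger_gap: 0.0003
```

Force rose, dropped to 1.7 N past the crest, then 15 N at the stop, 12 mm after the detent began: home. Back off and clear the view.

Emit:
step_arm(plan=[0,0,0.2,0,0,0,0,0.5,0,0,0,0,0.6,0,0,0,0,0.6,-0.2,0,0,0,0.6,-0.6,0,0,0,0.6,-0.7,0,0,0,0.6,-0.7,0,0,0,0.3,-0.5,0])

```text
clock: 30.1
ee_pos: [0.53, 0.0699, 0.178]
orientation: [3.123, 0.137, -0.005]
wrist_force: [-0.4, 0.4, -1.2]
finger_gap: 0.0004
```

Emit:
step_arm(plan=[0,-0.5,0.6,0,0,0,-0.6,0.6,0,0,0,-0.6,0.6,0,0,0,-0.6,0.6,0,0,0,-0.4,0.4,0,0,0,0,0,0,0])

```text
clock: 30.85
ee_pos: [0.4092, -0.0865, 0.1847]
orientation: [3.122, 0.133, 0.022]
wrist_force: [0.0, 0.5, -0.5]
finger_gap: 0.0005
```

```bash
python3 - <<'E'
from go import *
from ov import *
from bench import eyes
rows([.4,0,.2],None,0,1)
t=eyes.capture("top");s=eyes.capture("side");np.savez("top7.npz",**t);np.savez("side7.npz",**s)
for c in(t,s):c["img"]=(255*(c["img"]/255.)**.6).astype(np.uint8)
R=[.5130,.2728,1.649];d=.086-.016;P=[R[0]+d*np.cos(R[2]),R[1]+d*np.sin(R[2]),R[2]]
roi=(110,190,230,330);a=crop(t,roi,3.3);b=a.copy();draw(b,t,box(P,(-65,-59),(-35,35),(12,64)),(255,0,255),roi,3.3);draw(b,t,box(P,(-22,22),(-32,32),(20,65)),(0,255,255),roi,3.3)
f=cv2.resize(t["img"][150:300,200:500,::-1],(396,198))
o=np.zeros((598,796,3),np.uint8);o[:462,:396]=a;o[:462,400:796]=b
g=crop(s,(100,130,400,245),1.3);w=cv2.resize(crop(s,(250,130,400,245),1),(178,136));o[462:598,400:578]=w
w=cv2.resize(crop(t,(330,150,430,270),1),(113,136));o[462:598,600:713]=w
cv2.imwrite("pics/final.png",o)
E
```

```text
t 30.85 p [ 0.4092 -0.0865  0.1847] ang 0.0856 tilt [ 0.015 -0.017 -1.   ] gap 0.0005 F [ 0.   0.5 -0.5]
[[0, -0.04, -1.74, -0.31, -0.0]]
```

View pics/final.png

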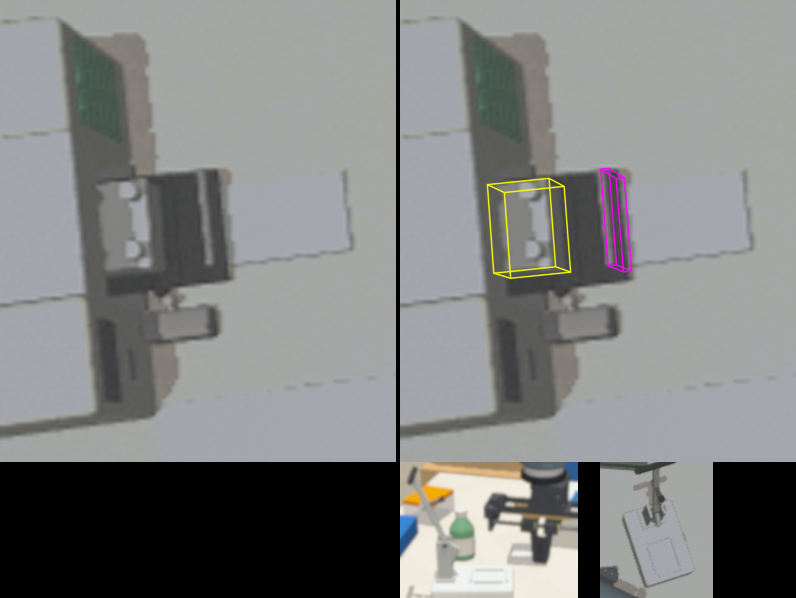

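The final picture shows the block upright in the recess at (100–160, 180–270) and the panel at column 206, as predicted. The tray's side notch is at the detent roller (170,297), the nest is empty, the clamp arm is open, and the robot is clear. Signing off.

```bash
python3 -c "
from bench import ticket,readout
print(ticket.sign_off()); print(readout.read_state()['clock'])"
```

```text
the job is handed in; nothing more can be done
None
the job is handed in; nothing more can be done
```

The job is handed in at about 31 s of the 64 s allowed. The clamp arm is open, the block is in the tray's recess, and the tray is pushed home. The sign-off gives no verdict.

**What I did**
- **Clamp:** I gripped the cross bar beside the arm, followed its arc to about 1.75 rad and let go. The pictures show it still open.
- **Block:** I lifted it across its 44 mm width and set it down on the bench once to regrip it along its length. The wide gripper body would otherwise have hit the reader. I then lowered it into the recess; its underside came to about 20 mm, the floor height, so it was not on a lip.
- **Tray:** I pushed with shut fingers. The highest reading was 16 N. The force built up over the detent, dropped to 1.7 N past the crest, then rose to 15 N at the stop, about 12 mm after the detent began. Then I backed the arm off.

**Last checks**
- **Tray home:** The final picture puts the panel within about 1 pixel of its predicted home position. By the pictures the tray moved about 71 mm. It seemed to start about 16 mm in, not fully out, which makes about 87 mm against 86 mm. I did not measure that start closely.
- **Block seat:** In the last overlay the block's outer edge looked up to about 5 mm off the model. I put that down to shadow; the recess lips limit it to about 5 mm either way.
- **Not checked:** I did not measure the bystanders' positions. The wrist showed no unexpected contact, but the small drifts in tool tilt (up to about 0.03 rad) could not be corrected.

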